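Check the catch of a test case, free its cover and hold it open

ROBOT

A 6-joint arm with a two-finger parallel gripper is mounted at the origin on the work surface. World frame = base frame: x ahead of the robot, y to its left, z up, the work surface at z = 0. Lengths are in m, angles in rad, forces in N, time in s.
With the tool pointing down it reaches from about 0.275 to 1 m from the base axis. Payload 8.4 kg.
Tool frame: the origin (TCP) lies on the centre line of the jaws, within the pads' length; the fingertips stand 17 mm ahead of it and the grasp point (between the pads) lies 2 mm behind it (bot.tcp_to_tips is the z of the fingertips in the tool frame, in m); z points along the fingers, y is the line along which they close (so a half turn about z gives the same grasp; the last joint's range is limited). The gripper opens to 85 mm and grips with 20 to 120 N. Pads are 22 mm wide; open, the fingers measure 114 mm over their backs; the gripper's body (76 mm by 85 mm) begins 54 mm behind the grasp point. The pads swing forward as they close: fully open they stand 13 mm farther back than shut.
Start: joints at [-1.224, 0.353, 1.633, -0, 1.155, -0.002], TCP at [0.214, -0.587, 0.248] pointing down, gripper open.
Joint ranges: [-2.63, 2.63], [-0.92, 2.1], [0.06, 2.66], [-1.3, 4.44], [0, 2.69], [-3.02, 3.02]. Speed limits (rad/s): [2.22, 2.22, 2.79, 3.14, 3.14, 3.14].

INTERFACE

Orientations are given as a unit quaternion [x, y, z, w].
In Python, from workcell import bot, hand, kinematics, get_obs, vision, hand_in gives the robot as it stands. The module is installed in compiled form; this text tells all that it offers. Calls block until the motion is done:
- bot.reach(position, orientation): joint-space move of the TCP to a pose.
- bot.servo_line(position, ori=None, velocity=0.15): straight line of the TCP; ori=None keeps the orientation; velocity is the mean speed in m/s.
- bot.goto_joints(angles): joint-space move.
- hand.move_gripper(opening, strength=None): finger opening in m; strength is the grip in N (None keeps the last); returns when the fingers have stopped.
- bot.dwell(seconds).
- kinematics.solve_ik(position, orientation): joint angles nearest the present ones, or None.
- get_obs(): the state.
- vision.read_camera(name): name is "scene" or "top"; returns a dict with "frame" (400x640x3 uint8, red, green, blue), "intrinsics" (3x3 intrinsics, pixels), "view" (4x4, takes a point from world to camera coordinates). Camera axes: x right, y down, z forward; pixel columns grow to the right and rows downward; lengths in m; the calibration is good to about 2 mm. A picture is of the moment at which its call begins. There is no depth.
A pose or a line that the arm cannot do raises bot.IKError and nothing moves.
- hand_in(): hands the job in; it is judged then, once.
The state is a dict: "time_s": time; "joint_pos": joint angles; "joint_vel": joint speeds; "joint_efforts": joint torques, N m; "position": TCP position; "orientation": TCP orientation; "wrist_force": force on the tool from outside, world axes, zero at the start; "ft_torque": the same for the moment, N m; "gripper_width": finger opening in m; "grip_force": force on a finger pad.
Only numpy, scipy, OpenCV 4.12 (cv2) and the standard library are available. Lean on these libraries where they do the work, as an engineer would, in place of code of your own. Each camera call takes 0.05 s, during which the arm holds its last target. There are 200 camera calls.

TASK

Open the beige electronics test case and hold its hinged cover up for a colleague. Before you move the black sliding catch, tug the cover upward by its handle gently, without forcing it, to learn whether it is caught; if it is, slide the catch all the way to its releasing end, then raise the cover to about 45 degrees or more and finish while still holding it there, steady, in the gripper. Leave the solder spool and the meter where they are.

Things in the scene. Friction and masses are not known exactly. Their poses are not given: they have to be found in the camera images.
- case: The fixed (bolted down) beige metal test case, 240 (x) x 280 (y) x 75 mm high. Origin at the centre of its underside on the bench; z up; its front faces its own -x, towards the robot when its yaw is 0. A fixed deck, 55 mm deep, forms the front of its flat top (case x -120 to -65 mm) and carries the catch; the rest of the top is the hinged cover, flush with the deck, 75 mm above the bench.
- cover_handle (a point): Middle of the cover's handle: a round steel bar, 10 mm thick, parallel to the case's y axis, 110 mm long between two posts. Its centre line stands 40 mm above the cover. With the cover shut this point is at (-35, 30, 115) mm in the case frame; it moves with the cover. The bar may turn between the fingers as the cover rises.
- cover_hinge (a point): Fixed point on the cover's hinge line, at (115, 0, 75) mm in the case frame, at the far edge. The hinge line is parallel to the case's y axis; the handle's centre line is 155 mm from it (150 mm level, 40 mm up with the cover shut).
- cover (a joint): Opening angle of the cover in rad: 0 shut, growing as the front edge rises, stop at 1.2 (69 degrees); 45 degrees is 0.785. The cover (about 0.35 kg) falls shut when let go; lifting it by the handle takes 2 to 3 N. When caught it still has about 3 mm of play (0.02 rad) at the handle and then stops hard against the catch (a pull of 5 to 20 N is plenty to feel it; do not pull over 45 N); when free it just keeps rising.
- catch_tab (a point): Grip point on the catch's upright black tab, which is 20 (case x) x 12 (case y) x 30 mm tall, standing on the front deck at case x = -93 mm; the point is on its axis, 22 mm above the deck (8 mm below the tab's top), i.e. 97 mm above the bench. At catch value 0 it is at case y = -75 mm.
- catch (a joint): Position of the sliding catch in m: 0 to 0.030, growing as the tab slides towards the case's +y (the robot's left at yaw 0). 0.030 is the releasing end, where the cover is always free. It stays where it is left and takes about 3 N to slide. It starts somewhere between 0 and 0.018. How far its hidden tongue bites differs from start to start, so its position does not tell whether the cover is caught: on some starts it is, on others it is already free.
- spool: Bystander: a loose metal solder spool, 60 mm in diameter, 46 mm high, standing on the bench; origin at the centre of its underside.
- meter: Bystander: a loose orange hand-held multimeter lying on its back, 150 (x) x 80 (y) x 36 mm with a knob reaching 47 mm; origin at the centre of its underside.

How it is judged:
By the outcome, as a careful person would: the job done as asked, in the order asked, and still so for the second after the job is handed in, while the arm keeps its last pose, push and grip.
It also fails if it takes over 58 s, if anything falls off the work surface, if the arm or the gripper's body presses on something with over 40 N, if the wrist force passes 120 N, or if a joint passes its speed limit or range.

## Working session

There is one attempt and no reset: what is moved stays moved. The work goes in short steps, each a Python script; the robot and the scene stay as the last script left them, time stands still between calls to the robot, and variables do not carry over. Pictures are saved under pics/ and viewed, at most 10 in all, crops included, and the job is handed in when it is done.

```bash
mkdir -p pics; ls
python3 - <<'E'
from workcell import *
import cv2
for n in("scene","top"):
    d=vision.read_camera(n); cv2.imwrite(f"pics/{n}0.png",d["frame"][:,:,::-1]); print(n,d["intrinsics"].round(1).tolist(),d["view"].round(3).tolist())
o=get_obs();print(o)
E
```

```text
pics
scene [[372.7, 0.0, 318.9], [0.0, 372.7, 197.2], [0.0, 0.0, 1.0]] [[0.859, 0.512, 0.013, -0.564], [0.388, -0.634, -0.669, -0.131], [-0.334, 0.58, -0.743, 1.228], [0.0, 0.0, 0.0, 1.0]]
top [[504.9, 0.0, 314.3], [0.0, 504.9, 200.7], [0.0, 0.0, 1.0]] [[-0.029, -0.999, -0.02, 0.063], [-0.998, 0.03, -0.046, 0.596], [0.046, 0.019, -0.999, 1.317], [0.0, 0.0, 0.0, 1.0]]
{'time_s': 0.1, 'joint_pos': array([-1.22439965e+00,  3.53607337e-01,  1.63409522e+00,  3.24333815e-05,
        1.15522411e+00, -2.38162055e-03]), 'joint_vel': array([-0.00030505, -0.00224082, -0.00166922,  0.00073157,  0.00078985,
       -0.00014413]), 'joint_efforts': array([-1.66680922e-03, -6.06353402e+01, -3.42822576e+01, -2.95712016e-04,
        3.87370397e-03,  1.79476325e-05]), 'position': array([ 0.21346557, -0.58695204,  0.24760381]), 'orientation': array([ 9.84833628e-01,  1.73500088e-01, -9.95522609e-05, -6.59703398e-04]), 'wrist_force': array([-0.16655503,  0.16957442,  0.44440915]), 'ft_torque': array([-0.05545587,  0.05927744,  0.06051082]), 'grip_force': 0.0, 'gripper_width': 0.08533009627370389}
```

View pics/scene0.png

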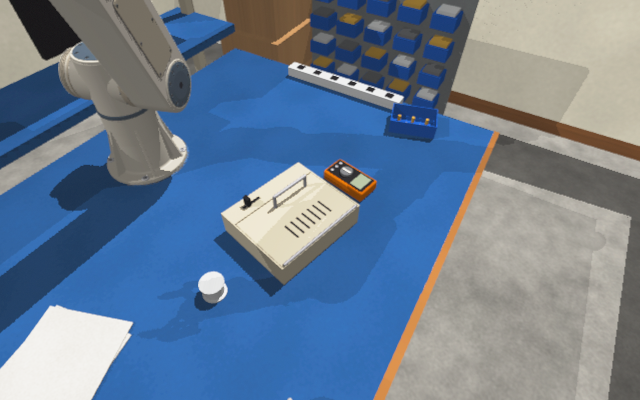

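View pics/top0.png

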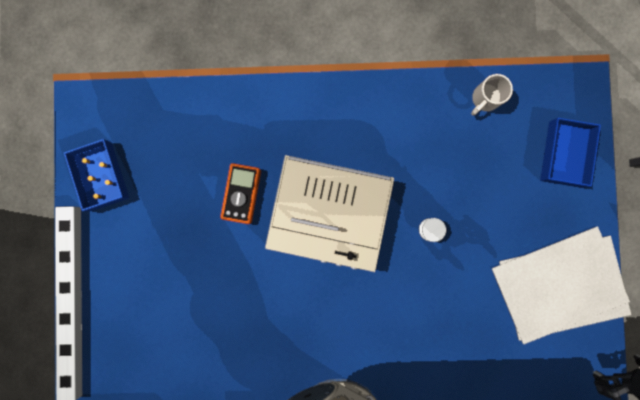

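The scene view shows the case at about (290,220), with the tab at (248,201) and the handle at (290,190). In the top view the case corners are about (287,156), (394,178), (377,271) and (266,249). The handle runs from (292,217) to (347,230) and the tab is near (350,255). The spool is at (432,230) and the meter at (240,194).

```bash
cat > h.py <<'E'
import numpy as np, cv2
from workcell import *
from scipy.spatial.transform import Rotation as R
def ray(d,uv,z):
    V=d["view"]; Rm,t=V[:3,:3],V[:3,3]; c=-Rm.T@t
    r=Rm.T@np.linalg.inv(d["intrinsics"])@np.array([*uv,1.])
    return c+r*(z-c[2])/r[2]
def proj(d,p):
    q=d["intrinsics"]@(d["view"][:3,:3]@p+d["view"][:3,3]); return q[:2]/q[2]
E
python3 - <<'E'
from h import *
d=vision.read_camera("top"); s=vision.read_camera("scene")
f=d["frame"].astype(int)
m=((f[:,:,0]>110)&(f[:,:,0]-f[:,:,2]>12)).astype(np.uint8)
m[:150]=0;m[280:]=0;m[:,:264]=0;m[:,400:]=0
m=cv2.morphologyEx(m,cv2.MORPH_OPEN,np.ones((3,3)))
c=max(cv2.findContours(m,0,2)[0],key=cv2.contourArea)
h=cv2.convexHull(c); print(cv2.approxPolyDP(h,4,True)[:,0].tolist())
q=np.array([ray(d,p,.075)[:2] for p in c[:,0]],np.float32)
r=cv2.minAreaRect(q*1000); print(r, (cv2.boxPoints(r)).round().tolist())
cv2.imwrite("pics/t1.png",cv2.resize(d["frame"][145:285,255:405,::-1],None,fx=4,fy=4,interpolation=0))
cv2.imwrite("pics/s1.png",cv2.resize(s["frame"][155:285,215:365,::-1],None,fx=4,fy=4,interpolation=0))
E
```

```text
[[285, 157], [392, 178], [374, 270], [266, 247]]
((561.6089477539062, 7.388916015625), (279.1639099121094, 238.2580108642578), 76.40628051757812) [[413.0, -100.0], [645.0, -156.0], [710.0, 115.0], [479.0, 171.0]]
```

View pics/t1.png

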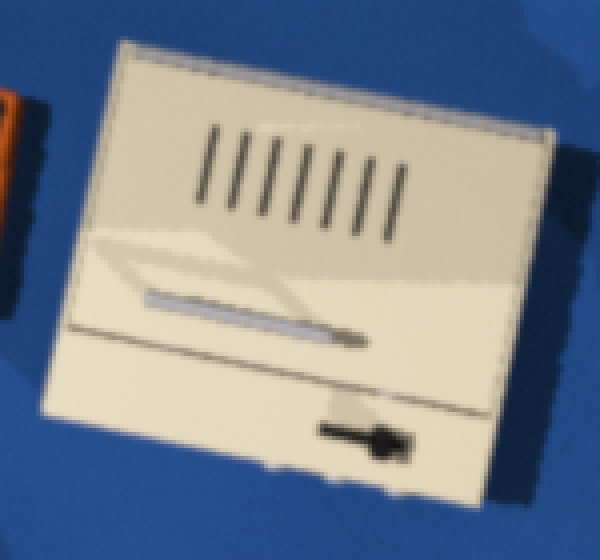

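View pics/s1.png

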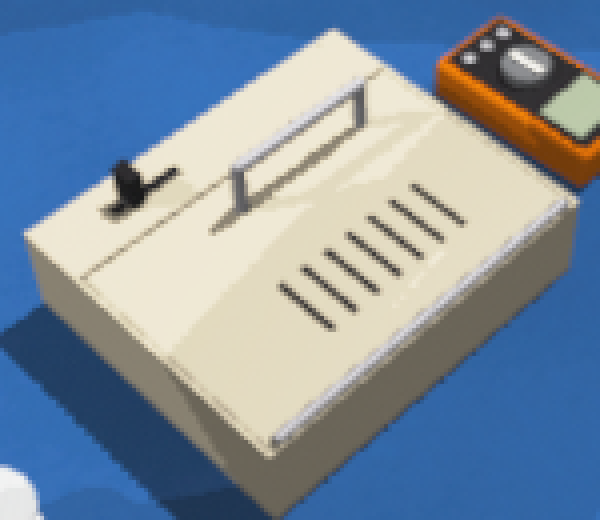

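The crops show the case top outline clearly. In full-frame pixels, the handle runs from (291,219) to (339,229) and the tab top is at about (351,255) in the top view and (245.5,196) in the scene view. Next I compute poses and cross-check them.

```bash
cat >> h.py <<'E'
yaw=-np.deg2rad(13.6); C=np.array([.5616,.0074,0])
cx=np.array([np.cos(yaw),np.sin(yaw),0]); cy=np.array([-np.sin(yaw),np.cos(yaw),0]); Z=np.array([0,0,1.])
def w(x,y,z): return C+cx*x+cy*y+Z*z
def case(p): p=np.asarray(p)-C; return np.array([p@cx,p@cy,p[2]])
def quat(x,y): return R.from_matrix(np.c_[x,y,-Z]).as_quat()
QH=[quat(cy,cx),quat(-cy,-cx)]; QT=[quat(cx,-cy),quat(-cx,cy)]
E
python3 - <<'E'
from h import *
d=vision.read_camera("top"); s=vision.read_camera("scene")
print("handle top", case(ray(d,(315.2,224.5),.12)).round(4), "tab top",case(ray(d,(351.2,255),.105)).round(4),"scene", case(ray(s,(245.5,196),.105)).round(4))
for i in[(-120,-140),(-120,140),(120,140),(120,-140)]: print(i,proj(d,w(i[0]/1e3,i[1]/1e3,.075)).round(1),proj(s,w(i[0]/1e3,i[1]/1e3,.075)).round(1))
print("handle", w(-.035,.03,.115), proj(d,w(-.035,.03,.12)), proj(s,w(-.035,.03,.12)))
for p in (w(-.035,.03,.113),w(-.035,.03,.25),w(-.093,-.06,.098),w(-.093,-.06,.2)):
    for Q in(QH,QT): print([None if (k:=kinematics.solve_ik(p,q)) is None else np.round(k,2).tolist() for q in Q])
E
```

```text
handle top [-0.0347  0.028   0.12  ] tab top [-0.0893 -0.0731  0.105 ] scene [-0.0967 -0.0678  0.105 ]
(-120, -140) [374.4 271.9] [219.6 213.4]
(-120, 140) [264.8 248.5] [297.3 162.2]
(120, 140) [284.8 155.4] [358.7 205.3]
(120, -140) [393.7 178. ] [280.7 269.9]
handle [0.53463563 0.0447888  0.115     ] [314.35813824 224.45272725] [288.66058029 185.08119766]
[[0.08, 0.39, 1.93, -0.0, 0.82, 0.32], [0.08, 0.39, 1.93, -0.0, 0.82, -2.82]]
[[0.08, 0.39, 1.93, -0.0, 0.82, 1.89], [0.08, 0.39, 1.93, -0.0, 0.82, -1.25]]
[[0.08, 0.21, 1.82, -0.0, 1.11, 0.32], [0.08, 0.21, 1.82, -0.0, 1.11, -2.82]]
[[0.08, 0.21, 1.82, -0.0, 1.11, 1.89], [0.08, 0.21, 1.82, -0.0, 1.11, -1.25]]
[[-0.07, 0.32, 2.11, -0.0, 0.72, 0.17], [-0.07, 0.32, 2.11, -0.0, 0.72, -2.97]]
[[-0.07, 0.32, 2.11, -0.0, 0.72, 1.74], [-0.07, 0.32, 2.11, -0.0, 0.72, -1.4]]
[[-0.07, 0.15, 2.03, -0.0, 0.96, 0.17], [-0.07, 0.15, 2.03, -0.0, 0.96, -2.97]]
[[-0.07, 0.15, 2.03, -0.0, 0.96, 1.74], [-0.07, 0.15, 2.03, -0.0, 0.96, -1.4]]
```

Both views agree to about 3 mm, which is well inside the gripper tolerance. Next I grip the handle and tug it gently.

```bash
cat >> h.py <<'E'
def F(n=4):
    v=[]
    for _ in range(n): bot.dwell(.04); v.append(get_obs()["wrist_force"])
    return np.mean(v,0)
def grip_handle():
    bot.reach(w(-.035,.03,.20),QH[0]); hand.move_gripper(.05,40)
    bot.servo_line(w(-.035,.03,.113)); print("pre",F().round(1))
    hand.move_gripper(0,50); o=get_obs(); print("width",o["gripper_width"],o["grip_force"],"F",F().round(1),"t",o["time_s"],case(o["position"]))
E
python3 - <<'E'
from h import *
grip_handle()
f0=F(); p0=get_obs()["position"]; caught=False
for i in range(1,11):
    bot.servo_line(p0+Z*.001*i,velocity=.02); f=F()-f0; dz=get_obs()["position"][2]-p0[2]
    print(i,round(dz*1e3,2),f.round(1))
    if f[2]<-10: caught=True;break
print("caught",caught)
if caught: bot.servo_line(p0,velocity=.02)
print(F().round(1),get_obs()["gripper_width"],get_obs()["time_s"])
d=vision.read_camera("scene"); cv2.imwrite("pics/tug.png",cv2.resize(d["frame"][100:285,165:405,::-1],None,fx=3,fy=3))
E
```

```text
pre [0.2 0.4 0.4]
width 0.008040972322641454 48.753435015678406 F [-1.9 -0.2  6.3] t 4.6167 [-0.03488603  0.0300433   0.11334855]
1 0.86 [ 4.1 -0.8 -8.6]
2 2.12 [  6.4  -2.4 -10. ]
3 2.93 [  8.2  -2.2 -13.1]
caught True
[ 2.3 -1.1  0.6] 0.008322009738626868 6.6667
```

View pics/tug.png

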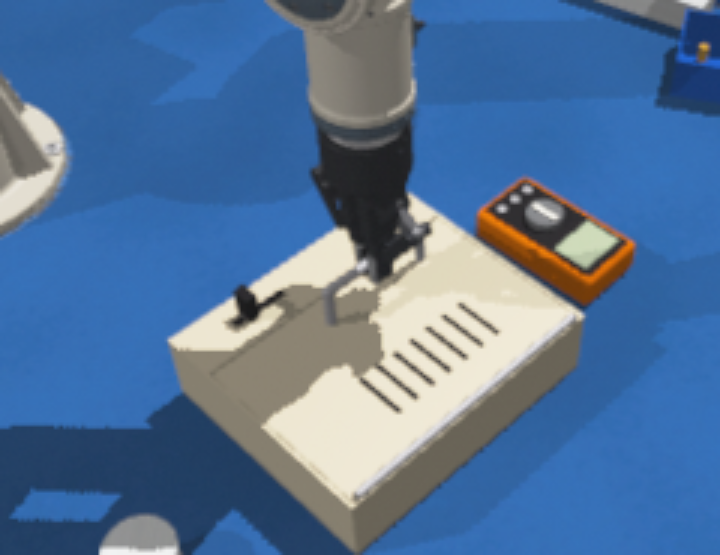

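The picture shows the jaws closed on the handle near (375,265) and the tab untouched near (245,300). The closing jaws had biased the force baseline by 6 N, so that "caught" verdict isn't conclusive. I'll repeat the tug with absolute force and more travel.

Run:
```python
from h import *
p0=get_obs()["position"]; r0=F(); print(r0.round(1)); caught=False
for i in range(1,13):
    bot.servo_line(p0+Z*.001*i,velocity=.02); f=F(); o=get_obs()
    print(i,round((o["position"][2]-p0[2])*1e3,2),f.round(1))
    if f[2]<-14: caught=True;break
print("caught",caught)
if caught: bot.servo_line(p0,velocity=.02)
print(F().round(1),get_obs()["time_s"])
```

```text
[ 2.  -1.5  1.3]
1 0.96 [ 4.4 -1.9 -3.4]
2 2.04 [ 5.4 -2.7 -3.4]
3 2.85 [ 7.  -3.  -7.3]
4 3.16 [ 10.7  -3.3 -15.7]
caught True
[ 3.2 -2.1 -1.3] 9.0667
```

The cover rises about 3 mm at about 3 N, then stops hard at 15.7 N, so it is caught. I'll release the handle and slide the catch.

Run:
```python
from h import *
hand.move_gripper(.05,40); bot.servo_line(get_obs()["position"]+Z*.06)
y=-.071
bot.reach(w(-.093,y,.17),QT[1]); hand.move_gripper(.045)
bot.servo_line(w(-.093,y,.099),velocity=.1); print("pre",F().round(1))
hand.move_gripper(0,40); o=get_obs(); print("width",o["gripper_width"],F().round(1),case(o["position"]),o["time_s"])
p=o["position"].copy(); 
for i in range(1,24):
    bot.servo_line(p+cy*.002*i,velocity=.04); f=F(2); q=case(get_obs()["position"])
    print(i,q.round(4),"Fy",round(f@cy,1),"Fz",round(f[2],1))
    if -(f@cy)>15: break
print(get_obs()["gripper_width"],get_obs()["time_s"])
d=vision.read_camera("scene"); cv2.imwrite("pics/tab.png",cv2.resize(d["frame"][100:285,165:405,::-1],None,fx=3,fy=3))
```

```text
pre [-0.1 -0.2  0. ]
width 0.010766087857765618 [-1.5  0.4  5.4] [-0.09284748 -0.07095535  0.09934361] 13.2667
1 [-0.0928 -0.069   0.0994] Fy -1.1 Fz 2.1
2 [-0.0928 -0.0668  0.0994] Fy -0.6 Fz 2.7
3 [-0.0928 -0.0648  0.0994] Fy -0.4 Fz 3.6
4 [-0.0928 -0.0628  0.0994] Fy -0.5 Fz 3.9
5 [-0.0928 -0.0608  0.0994] Fy -0.3 Fz 4.7
6 [-0.0928 -0.0588  0.0994] Fy -0.5 Fz 5.5
7 [-0.0928 -0.0569  0.0994] Fy -1.2 Fz 4.9
8 [-0.0929 -0.0549  0.0993] Fy -0.9 Fz 5.4
9 [-0.0928 -0.0529  0.0994] Fy -0.6 Fz 5.2
10 [-0.0928 -0.0509  0.0994] Fy -0.6 Fz 5.0
11 [-0.0928 -0.0489  0.0994] Fy -0.5 Fz 5.3
12 [-0.0928 -0.0469  0.0994] Fy -0.3 Fz 5.1
13 [-0.0928 -0.0449  0.0994] Fy -0.5 Fz 4.9
14 [-0.0928 -0.0435  0.0994] Fy -6.2 Fz 6.0
15 [-0.0928 -0.0432  0.0994] Fy -20.3 Fz 7.3
0.011164659598817656 18.4333
```

View pics/tab.png

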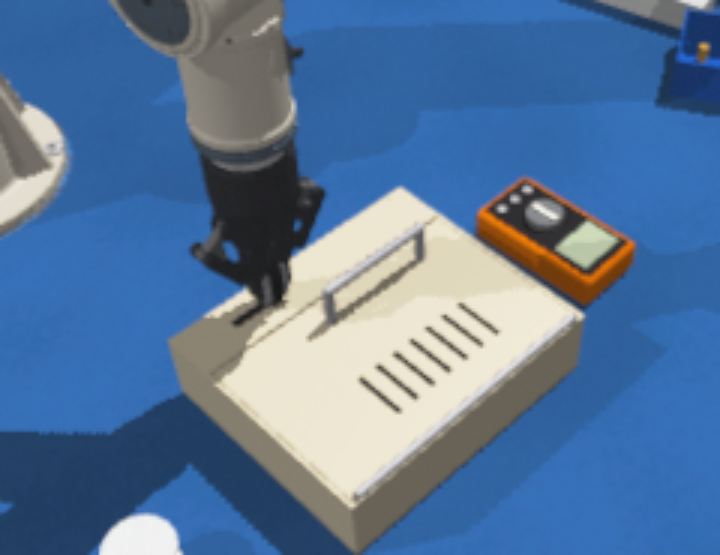

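The picture shows the tab at the +y end, under the jaws near (268,295). The 20 N stop at case y of about -43 mm confirms the releasing end (nominally -45). Now I re-grip the handle and raise the cover along its arc.

Run:
```python
from h import *
bot.servo_line(get_obs()["position"]-cy*.0012,velocity=.05)
hand.move_gripper(.045,40); bot.servo_line(get_obs()["position"]+Z*.08)
grip_handle()
p0=get_obs()["position"]; r=np.hypot(.15,.04); a0=np.arctan2(.04,.15)
arc=lambda t: p0+r*(cx*(np.cos(a0)-np.cos(a0+t))+Z*(np.sin(a0+t)-np.sin(a0)))
for t in np.r_[.02,.04,.06,np.linspace(.12,.96,15)]:
    bot.servo_line(arc(t),velocity=.06); f=F(2); print(round(t,2),f.round(1),round(get_obs()["gripper_width"],4))
    if f[2]<-25 or np.linalg.norm(f)>40: print("STOP");break
bot.dwell(.5); o=get_obs(); print(o["time_s"],case(o["position"]),o["grip_force"],F().round(1))
d=vision.read_camera("scene"); cv2.imwrite("pics/up.png",cv2.resize(d["frame"][80:300,165:405,::-1],None,fx=2.5,fy=2.5))
```

```text
pre [ 0.4 -0.7  0.2]
width 0.008354885150304116 48.75298798084259 F [-1.8  0.   6.1] t 22.9167 [-0.03486001  0.03005866  0.11335924]
0.02 [ 0.2  0.4 -1.1] 0.0082
0.04 [ 0.2  0.  -2.2] 0.0079
0.06 [-0.5  0.7 -2.9] 0.0082
0.12 [-1.6  0.7 -2.1] 0.0082
0.18 [-2.2  2.1 -2.5] 0.0082
0.24 [-5.   3.  -0.3] 0.0081
0.3 [-6.8  2.6  1.8] 0.0083
0.36 [-8.5  3.2  3. ] 0.0081
0.42 [-7.6  3.2  2.4] 0.0083
0.48 [-9.2  3.   4.6] 0.0083
0.54 [-10.7   3.3   7.6] 0.0081
0.6 [-12.5   4.1  10.1] 0.0083
0.66 [-12.3   3.4  14.4] 0.0085
0.72 [-13.5   3.   14.5] 0.0081
0.78 [-13.7   2.6  16.1] 0.0081
0.84 [-9.2  1.7 13.7] 0.0083
0.9 [-5.5  1.  10.5] 0.0081
0.96 [-5.9  1.1 10.3] 0.0079
30.4583 [0.06284189 0.03003957 0.2217507 ] 50.88416934013367 [-5.7  1.7  9.6]
```

View pics/up.png

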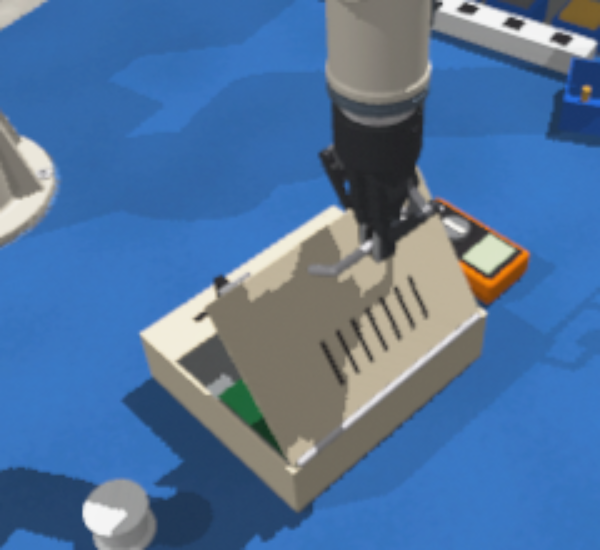

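The cover is open at about 55° with the bar still in the jaws near (385,245). The catch is still at its end near (220,285), and the spool and meter are undisturbed. Forces are steady, so I'm handing in.

```bash
python3 -c "
from workcell import *
print(hand_in())"
```

```text
the job is handed in; nothing more can be done
None
```

I tugged the cover first and found it caught, slid the catch to its releasing end, raised the cover to about 55°, and handed in with it still held steady in the gripper, leaving the spool and meter untouched.

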